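# Bolt the charging chest's lid

## Robot

A 6-joint arm with a two-finger parallel gripper is mounted at the origin on the work surface. World frame = base frame: x ahead of the robot, y to its left, z up, the work surface at z = 0. Lengths are in m, angles in rad, forces in N, time in s.
With the tool pointing down it reaches from about 0.375 to 0.9 m from the base axis. Payload 3.1 kg.
Tool frame: the origin (TCP) lies at the centre of the arm's flange, where the gripper is bolted on; the fingertips stand tip_reach ahead of it and the grasp point (between the pads) lies 164 mm ahead of it (tip_reach is the distance from the TCP to the fingertips, in m); z points along the fingers, y is the direction in which the jaws open and shut (so a half turn about z gives the same grasp; the last joint's range is limited). The gripper opens to 87 mm and grips with 3 to 60 N. Pads are 19 mm wide; open, the fingers measure 117 mm over their backs; the gripper's body (75 mm by 190 mm) begins 51 mm behind the grasp point.
Start: joints at [1.139, 0.527, 1.433, -0, 1.181, -0.178], TCP at [0.157, 0.605, 0.405] pointing down, gripper open.
Joint ranges: [-3.08, 3.08], [-0.75, 2.2], [0.22, 2.44], [-1.43, 4.57], [0, 2.65], [-2.85, 2.85]. Speed limits (rad/s): [2.79, 2.79, 3.14, 3.14, 3.14, 3.14].

## Interface

Orientations are given as a unit quaternion [x, y, z, w].
In Python, from rig import get_obs, camera, hand_in, tip_reach gives the robot as it stands. The module is installed in compiled form; this text tells all that it offers.
- The arm moves only by the tool servo_tool, never from a script. Its argument "steps" is one flat list of numbers, 5 for each row, row after row: the finger opening in m, from 0 to 0.087, then the shift along the tool's x, y, z in m, then the turn about the tool's z in rad. A call has 1 to 12 rows; each row is the pose to reach, as a shift and turn from the pose commanded when the call began, along the tool's axes at that moment; what a row does not reach only later rows make up. A row lasts 1/8 s, in which the tool goes at most 62.5 mm and 10.7 degrees, less where a joint would pass 70% of its speed; a pose out of reach is approached as far as the arm can. A call with a gripper value outside its range is refused whole. The fingers move at their own pace and stop on an object; "force" is the grip in N (left out, the last holds). Time passes only in rows, so rows that repeat a pose let the fingers close. It gives the time, the measured TCP pose, the force and the opening at its end, in the units of the state.
- get_obs(): the state, without advancing time (a new reading comes with each control period).
- camera(name): name is "scene" or "side" or "wrist"; returns a dict with "pixels" (480x640x3 uint8, blue, green, red), "vertical_fov" (degrees; the focal length in pixels is half the picture's height over the tangent of half this angle, whatever the lens; pixels are square), "cx", "cy" (the principal point, pixels), "T" (4x4, takes a point from camera to world coordinates). Camera axes: x right, y up, looking along -z (the intrinsics and any distortion apply to the point x, -y, -z); pixel columns grow to the right and rows downward; lengths in m; the calibration is good to about 2 mm. A picture is of the moment at which its call begins. There is no depth.
- hand_in(): hands the job in, once; it reports no verdict.
The state is a dict: "time": time; "q": joint angles; "joint_velocities": joint speeds; "joint_torque": joint torques, N m; "position": TCP position; "tool_rot": TCP orientation; "ft_force": force on the tool from outside, world axes, zero at the start; "moment": the same for the moment, N m; "grip_width": finger opening in m.
Only numpy, scipy, OpenCV 4.12 (cv2) and the standard library are available. Lean on these libraries where they do the work, as an engineer would, in place of code of your own. Each camera call takes 0.05 s, during which the arm holds its last target.

## Task

Lock the lid of the grey charging chest with its barrel bolt: with a fingertip, push the bolt's upright ball knob along the slot towards the keeper until it stops at the corner, then push it over sideways and down the short leg of the slot as far as it goes. Only push the knob, gently, without pinching it; keep the lid shut, leave everything else where it stands, and take the hand away at the end.

Things in the scene. Friction and masses are not known exactly. Their poses are not given: they have to be found in the camera images.
- case: fixed grey steel chest, 240 (x) x 400 (y) mm, top 120 mm above the bench. Origin: under its centre, on the bench. Own +y points to its left end, own +x to its back; z up. The hinged lid is the right 290 mm of its top, the fixed supply bay the left 110 mm, both level. Turned by up to 0.45 rad either way.
- barrel (a point): steel barrel bolt on the lid's top. Origin: on the lid's face, under the bolt's axis. Own z up, +y along the bolt to the keeper, +x to the lid's hinge at the back. Barrel: 24 mm tube, y = -48 to +42 mm, axis at x = 0, z = 18 mm. Its slot is an L: the long leg along the top (knob at y = -28 to +22 mm), the short leg from the +y end of that, over the -x side and down. Base plate 40 x 94 x 3 mm.
- knob_ball (a point): centre of the knob's 18 mm steel ball, on an 8 mm pin that stands out of the rod through the slot, 36 mm from the rod's axis. With s = joint bolt, a = joint knob it is in the barrel's frame at x = -36 sin(a), y = -28 + 1000 s, z = 18 + 36 cos(a) mm: 54 mm above the lid when upright, 24 mm at the slot's end. Nothing stands within 45 mm of its path but the bolt and the keeper.
- keeper (a point): middle of the keeper's opening: a steel staple 37 x 20 mm, 33 mm high, on the fixed bay, in line with the bolt; the 14 mm rod slides through it. Its origin is on the bolt's axis.
- bolt (a joint): how far the bolt is shot along the barrel's +y, in m: 0 drawn back, 0.050 fully home against its stop. Dry friction of about 3 N; stays where it is left.
- knob (a joint): angle of the knob about the bolt's axis, rad: 0 upright, growing as it swings to the barrel's -x side and down; 1.40 = closed end of the short leg. The slot keeps it under about 0.2 unless the bolt is within 2.5 mm of fully home; turned down, it keeps the bolt from sliding back. Dry friction, about 1.5 N at the ball; stays. It may jam under a push straight down before 1 rad: follow its arc.
- lid (a joint): opening angle of the chest's lid in rad: 0 shut, held shut by its own 1.8 kg only until bolted; hinged at the back.
- reader_a: bystander: blue keypad terminal 125 x 84 x 39 mm lying on the chest's fixed bay, behind the keeper. Origin: centre of its underside.
- glue_stick: bystander: white glue stick, 26 mm diameter, 78 mm high, standing on the lid behind and to the right of the bolt. Origin: centre of its underside.
- usb_stick: bystander: black memory stick 55 x 18 x 9 mm lying on the lid's front right part. Origin: under its centre.
- reader_b: bystander: blue keypad terminal like the other, on the bench. Origin: centre of its underside.
- bottle: bystander: drinks bottle, 62 mm diameter, 205 mm high, on the bench. Origin: centre of its underside.
- mug: bystander: white mug, 80 mm diameter, 92 mm high, on the bench. Origin: centre of its underside.
- mouse: bystander: black computer mouse 105 x 60 x 32 mm, on the bench. Origin: centre of its underside.
- adapter: bystander: black power supply brick 115 x 50 x 32 mm, on the bench. Origin: centre of its underside.

How it is judged:
On the way:
1. the bolt is pushed home to the corner of the slot, its knob still upright (value of joint bolt above 0.0465 m and value of joint knob below 0.3 rad), for 0.05 s.
At the end, for the whole second after the job is handed in: The bolt is home in the keeper (at least 46.5 of 50 mm), its knob is turned down to the end of the slot's short leg (at least 1.30 of 1.40 rad) and at rest, and the lid is shut (under 0.02 rad) (value of joint bolt above 0.0465 m and value of joint knob above 1.3 rad and value of joint lid below 0.02 rad and velocity of joint knob below 0.05 rad/s); the robot touches nothing.
It fails at once if the lid is lifted (over 0.05 rad) (value of joint lid above 0.05 rad).
It fails at once if the knob is pinched or forced (over 35 N between fingers and knob) (contact force between the fingers and knob above 35 N).
It fails at once if a bystander is moved by more than 25 mm or lifted (distance of any of reader_a, reader_b, glue_stick, usb_stick, bottle, mug, mouse, adapter from where it was at the start of the episode above 0.025 m).
It also fails if it takes over 43 s, if anything falls off the work surface, if the arm or the gripper's body presses on something with over 40 N, if the wrist force passes 120 N, or if a joint passes its speed limit or range.

## Working session

There is one attempt and no reset: what is moved stays moved. The work goes in short steps, Python scripts to look and compute and a tool call to move; the robot and the scene stay as the last step left them, time stands still between calls to the robot, and variables do not carry over. Pictures are saved under pics/ and viewed, and the job is handed in when it is done.

Besides the shell and the picture viewer there is one more tool, called after ">>>" as name(argument=value, ...) on one line, values as JSON. servo_tool: Moves the arm, as the interface text tells. Its arguments: {"type":"object","properties":{"steps":{"type":"array"},"force":{"type":"number"}},"required":["steps"]}

```bash
mkdir -p pics; ls; python3 - <<'E'
from rig import *
import cv2,pickle
import numpy as np
np.set_printoptions(precision=4,suppress=True)
print(get_obs(), tip_reach if not callable(tip_reach) else tip_reach())
for n in ["scene","side","wrist"]:
    c=camera(n); cv2.imwrite(f"pics/{n}0.png",c["pixels"]); pickle.dump(c,open(f"{n}0.pkl","wb"))
    print(n,{k:v for k,v in c.items() if k!="pixels"})
E
```

```text
pics
{'time': 0.0, 'q': array([ 1.1385,  0.5285,  1.4339, -0.    ,  1.1814, -0.1785]), 'joint_velocities': array([-0.0014,  0.0005, -0.0016,  0.0011, -0.0007,  0.0011]), 'joint_torque': array([  0.0005, -44.0045, -17.6592,   0.0634,   0.0583,  -0.0002]), 'position': array([0.1568, 0.6047, 0.4038]), 'tool_rot': array([ 0.1266,  0.992 , -0.001 , -0.0003]), 'ft_force': array([ 0.1028, -0.8134, -0.1349]), 'moment': array([ 0.0568,  0.0088, -0.0145]), 'grip_width': 0.08711140404028736} 0.1822
scene {'vertical_fov': 45.94130373841193, 'cx': 323.4261298557649, 'cy': 238.6592440985561, 'T': array([[ 0.3878, -0.6853,  0.6164,  1.378 ],
       [ 0.9215,  0.2746, -0.2746, -0.367 ],
       [ 0.0189,  0.6745,  0.738 ,  1.113 ],
       [ 0.    ,  0.    ,  0.    ,  1.    ]])}
side {'vertical_fov': 57.719145613486255, 'cx': 318.92283161440065, 'cy': 238.679730470099, 'T': array([[ 0.9854,  0.139 , -0.0984,  0.4211],
       [-0.1699,  0.7597, -0.6276, -0.7421],
       [-0.0125,  0.6352,  0.7723,  1.0536],
       [ 0.    ,  0.    ,  0.    ,  1.    ]])}
wrist {'vertical_fov': 68.3202947785713, 'cx': 324.67352289567407, 'cy': 241.74626833271407, 'T': array([[ 0.2514, -0.9268, -0.2791,  0.0793],
       [ 0.9679,  0.2401,  0.0747,  0.6241],
       [-0.0022, -0.2889,  0.9574,  0.3833],
       [ 0.    ,  0.    ,  0.    ,  1.    ]])}
```

View pics/scene0.png

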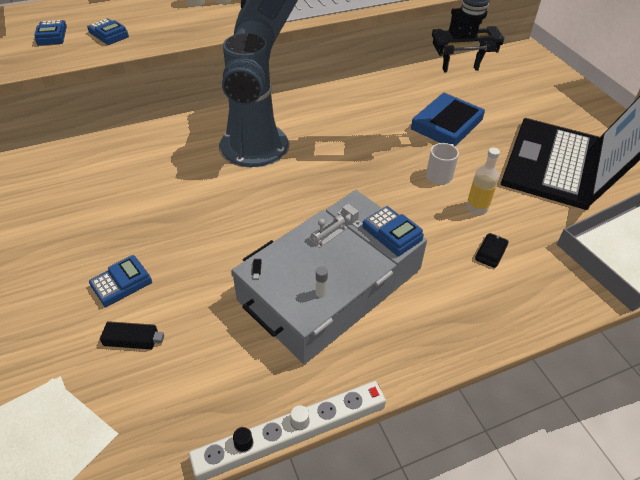

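View pics/side0.png

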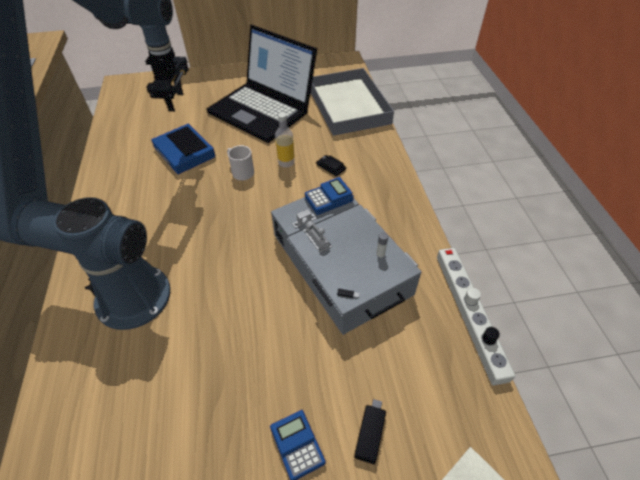

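View pics/wrist0.png

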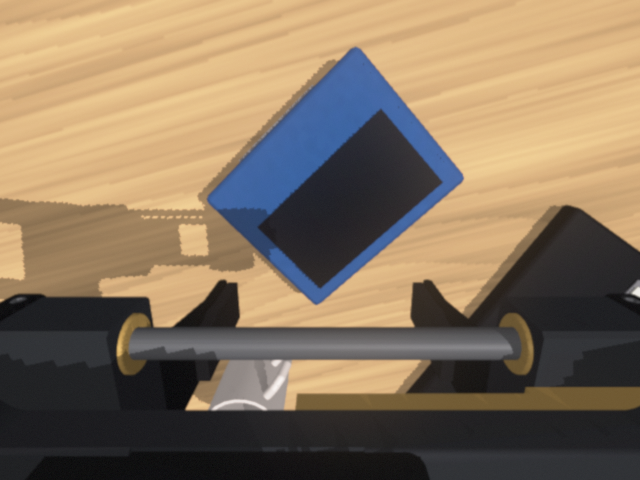

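The scene view shows the chest around (330,270), the bolt at about (330,228), the keeper near (350,212), the glue stick at (321,282), and reader_a at (393,230). I'll enlarge these areas.

```bash
python3 - <<'E'
import cv2
a=cv2.imread("pics/scene0.png")[180:270,290:410]; cv2.imwrite("pics/sc.png",cv2.resize(a,None,fx=6.5,fy=6.5,interpolation=cv2.INTER_CUBIC))
a=cv2.imread("pics/side0.png")[180:270,265:385]; cv2.imwrite("pics/si.png",cv2.resize(a,None,fx=6.5,fy=6.5,interpolation=cv2.INTER_CUBIC))
a=cv2.imread("pics/scene0.png")[180:370,220:440]; cv2.imwrite("pics/sc2.png",cv2.resize(a,None,fx=3,fy=3,interpolation=cv2.INTER_CUBIC))
a=cv2.imread("pics/side0.png")[170:340,260:430]; cv2.imwrite("pics/si2.png",cv2.resize(a,None,fx=3.5,fy=3.5,interpolation=cv2.INTER_CUBIC))
E
```

```text
(no output)
```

View pics/sc.png

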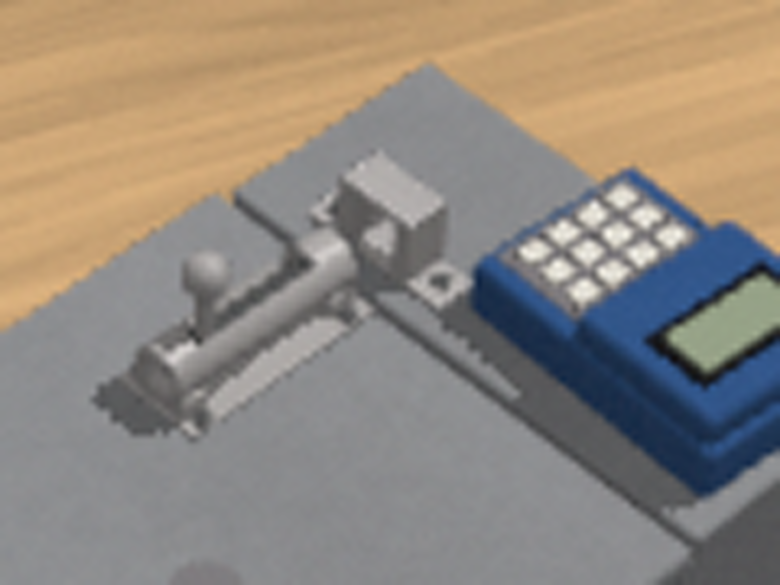

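View pics/si.png

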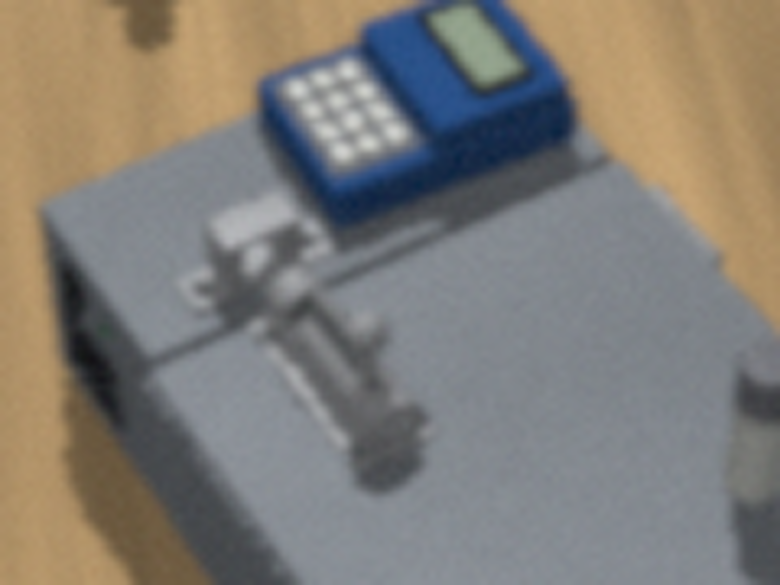

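View pics/sc2.png

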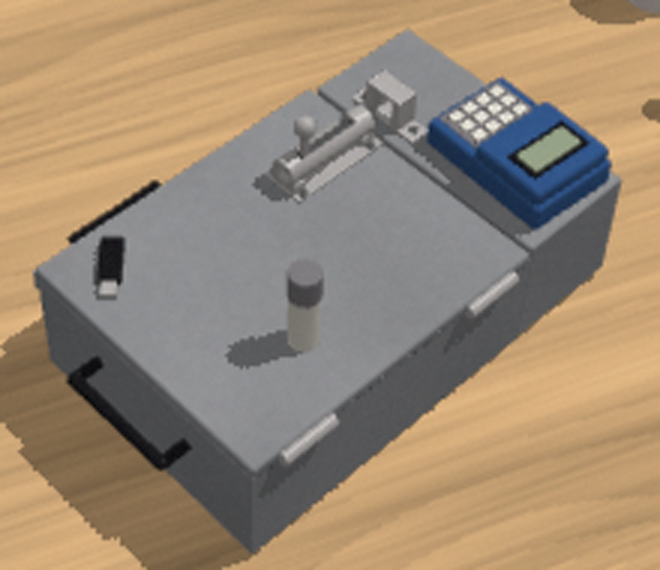

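View pics/si2.png

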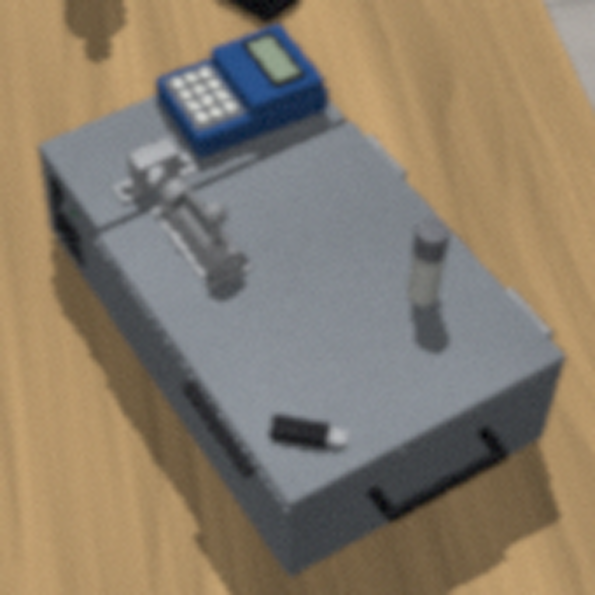

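```bash
cat > h.py <<'E'
import numpy as np,pickle
from scipy.optimize import least_squares
np.set_printoptions(precision=4,suppress=True)
def ray(c,u,v):
    f=240/np.tan(np.radians(c["vertical_fov"]/2))
    d=c["T"][:3,:3]@np.array([(u-c["cx"])/f,-(v-c["cy"])/f,-1]); return c["T"][:3,3],d/np.linalg.norm(d)
def plane(c,u,v,z):
    o,d=ray(c,u,v); return o+d*(z-o[2])/d[2]
def tri(L):
    A=0;b=0
    for c,u,v in L:
        o,d=ray(c,u,v);P=np.eye(3)-np.outer(d,d);A=A+P;b=b+P@o
    p=np.linalg.solve(A,b); return p,[np.linalg.norm((np.eye(3)-np.outer(d,d))@(p-o)) for o,d in [ray(*l) for l in L]]
def proj(c,p):
    f=240/np.tan(np.radians(c["vertical_fov"]/2))
    q=c["T"][:3,:3].T@(np.asarray(p)-c["T"][:3,3]); return np.array([c["cx"]+f*q[0]/-q[2],c["cy"]-f*q[1]/-q[2]])
E
python3 - <<'E'
from h import *
S=pickle.load(open("scene0.pkl","rb"));D=pickle.load(open("side0.pkl","rb"))
pts=[(S,356,190,-.12,.2),(S,232.3,270,-.12,-.2),(S,305.3,336.7,.12,-.2),(S,426.7,240.7,.12,.2),(D,271.7,212.3,-.12,.2),(D,342.9,312.9,-.12,-.2),(D,420.9,271.4,.12,-.2)]
for p in pts: print(plane(*p[:3],.12))
def r(x):
    c,s=np.cos(x[2]),np.sin(x[2])
    return np.concatenate([plane(*p[:3],.12)[:2]-(x[:2]+[c*p[3]-s*p[4],s*p[3]+c*p[4]]) for p in pts])
s=least_squares(r,[.55,.1,0]);print(s.x,r(s.x).reshape(-1,2)*1e3)
b,e=tri([(S,321.7,221.7),(D,321.6,230.9)]);print("ball",b,e)
print(plane(S,321.7,221.7,.174),plane(D,321.6,230.9,.174))
E
```

```text
[0.423  0.1465 0.12  ]
[ 0.5604 -0.2254  0.12  ]
[ 0.7858 -0.1378  0.12  ]
[0.6461 0.228  0.12  ]
[0.421  0.1401 0.12  ]
[ 0.5577 -0.2242  0.12  ]
[ 0.7826 -0.1399  0.12  ]
[0.6026 0.0024 0.3608] [[ 3.2838 -0.6297]
 [-0.5238  1.6847]
 [ 0.3013  4.5686]
 [ 1.8661 -3.8967]
 [ 1.2582 -7.0552]
 [-3.2888  2.879 ]
 [-2.8969  2.4494]]
ball [ 0.5444 -0.0017  0.1745] [np.float64(0.0006875936150552375), np.float64(0.0006875936150552225)]
[ 0.5433 -0.0008  0.174 ] [ 0.5446 -0.0021  0.174 ]
```

>>> servo_tool(steps=[0.0,0.0,0.0,-0.05,0,0.0,-0.047,-0.045,-0.05,-0.1,0.0,-0.09,-0.087,-0.05,-0.2,0.0,-0.133,-0.129,-0.05,-0.3,0.0,-0.176,-0.171,-0.05,-0.4,0.0,-0.219,-0.213,-0.05,-0.5,0.0,-0.262,-0.255,-0.05,-0.613,0.0,-0.305,-0.296,-0.05,-0.613,0.0,-0.348,-0.337,-0.05,-0.613,0.0,-0.391,-0.378,-0.05,-0.613,0.0,-0.434,-0.419,-0.05,-0.613,0.0,-0.477,-0.46,-0.05,-0.613], force=20)

```text
time: 1.65
position: [0.5038, 0.0381, 0.4547]
tool_rot: [-0.178, 0.984, 0.0, 0.0]
ft_force: [0.5, 0.0, -0.8]
grip_width: 0.0005
```

>>> servo_tool(steps=[0.0,-0.012,-0.055,0.015,0,0.0,-0.024,-0.111,0.034,0,0.0,-0.024,-0.111,0.034,0,0.0,-0.024,-0.111,0.034,0])

```text
time: 2.15
position: [0.5641, -0.0554, 0.4202]
tool_rot: [-0.178, 0.984, 0.001, -0.001]
ft_force: [-0.8, 0.5, 0.4]
grip_width: 0.0009
```

```bash
python3 - <<'E'
from rig import *
import cv2,pickle
n="wrist"
c=camera(n); cv2.imwrite(f"pics/{n}1.png",c["pixels"]); pickle.dump(c,open(f"{n}1.pkl","wb"))
o=get_obs();print(o["position"],o["tool_rot"],o["ft_force"],o["time"])
E
```

```text
[ 0.56393742 -0.05474245  0.42070731] [-1.78852580e-01  9.83875628e-01  4.87048836e-04 -5.15046002e-04] [-0.0919906   0.52539335 -0.00999235] 2.2
```

View pics/wrist1.png

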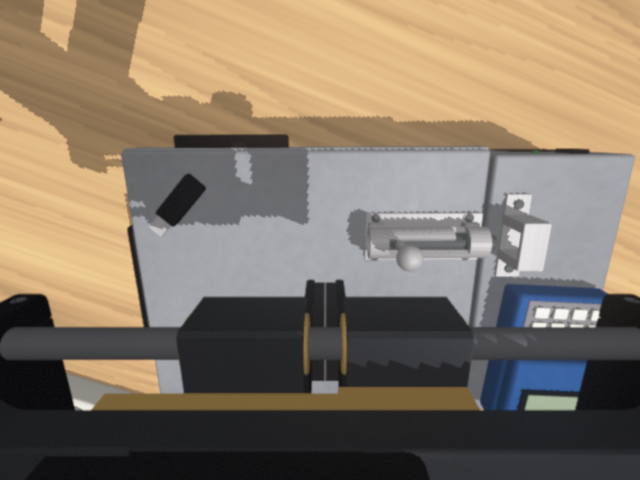

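```bash
python3 - <<'E'
from h import *
S=pickle.load(open("scene0.pkl","rb"));D=pickle.load(open("side0.pkl","rb"));W=pickle.load(open("wrist1.pkl","rb"))
a=plane(W,632,155,.12);b=plane(W,124,150,.12);d=a-b;print(a,b,np.linalg.norm(d),np.arctan2(-d[0],d[1]))
a=plane(W,484,150,.12);b=plane(W,128,150,.12);d=a-b;print(np.arctan2(-d[0],d[1]))
# plate long edges at z .123: upper edge (372,213)-(480,212); lower (366,259)
a=plane(W,372,213,.123);b=plane(W,480,212,.123);d=b-a;print("plate",np.arctan2(-d[0],d[1]),np.linalg.norm(d))
print(plane(W,410,258,.174), tri([(S,321.7,221.7),(D,321.6,230.9),(W,410,258)]))
p=plane(W,316,392,.2);print(p)
print(proj(W,[.5639,-.0547,.4207-.1822]))
E
python3 - <<'E'
import cv2
a=cv2.imread("pics/wrist1.png")[180:300,300:460];cv2.imwrite("pics/w1c.png",cv2.resize(a,None,fx=5,fy=5,interpolation=cv2.INTER_CUBIC))
E
```

```text
[0.4195 0.1432 0.12  ] [ 0.5528 -0.2236  0.12  ] 0.3902762579498413 0.34858771135759536
0.3581426975027058
plate 0.36736646068584783 0.08608857641244994
[ 0.543  -0.0016  0.174 ] (array([ 0.5438, -0.0014,  0.1738]), [np.float64(0.0006730640329716429), np.float64(0.0010050845990332332), np.float64(0.0007079004359861863)])
[ 0.6465 -0.0308  0.2   ]
[326.1718 302.4344]
```

View pics/w1c.png

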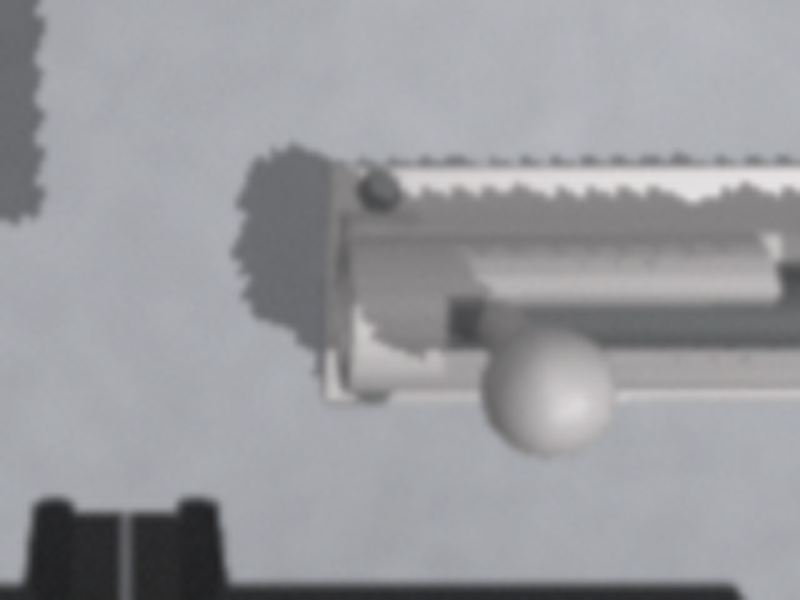

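>>> servo_tool(steps=[0.0,0,0,0.04,0,0.0,0,0.01,0.078,0,0.0,0,0.025,0.078,0,0.0,0,0.032,0.078,0,0.0,0,0.032,0.078,0])

```text
time: 2.82
position: [0.5536, -0.0246, 0.3448]
tool_rot: [-0.18, 0.984, -0.001, 0.002]
ft_force: [-1.1, -0.2, 0.6]
grip_width: 0.0006
```

```bash
cat > v.py <<'E'
import sys
from rig import *
import cv2,pickle
from h import *
n=sys.argv[1];c=camera(n); x0,y0,w,h,f=map(float,sys.argv[3:8])
pickle.dump(c,open(sys.argv[2]+".pkl","wb"))
a=c["pixels"][int(y0):int(y0+h),int(x0):int(x0+w)]
cv2.imwrite("pics/"+sys.argv[2]+".png",cv2.resize(a,None,fx=f,fy=f,interpolation=cv2.INTER_CUBIC))
o=get_obs();print(o["position"],o["tool_rot"],o["ft_force"],o["time"])
E
python3 v.py wrist w2 200 160 300 200 2.6;python3 v.py scene s2 270 160 160 120 5
```

```text
[ 0.5538 -0.0251  0.3447] [-0.1793  0.9838 -0.0009  0.0018] [-0.1743 -1.6403 -0.3137] 2.875
[ 0.5539 -0.0255  0.3444] [-0.179   0.9839 -0.0009  0.0017] [-0.225   0.0747 -0.058 ] 2.925
```

View pics/w2.png

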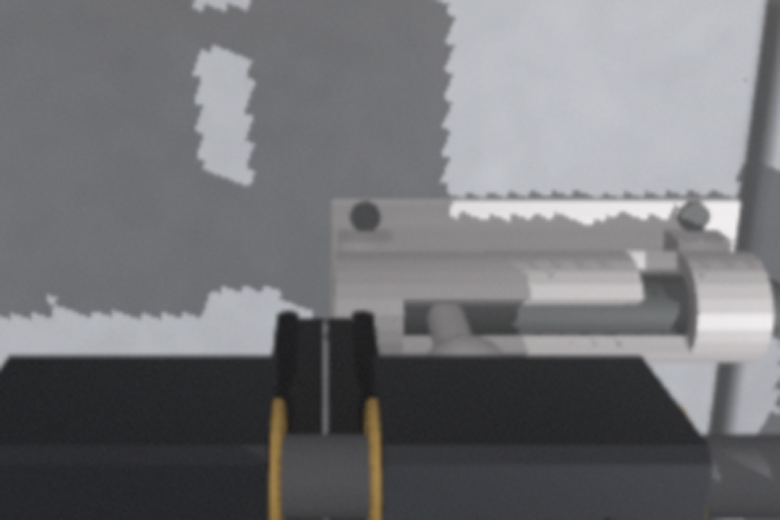

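View pics/s2.png

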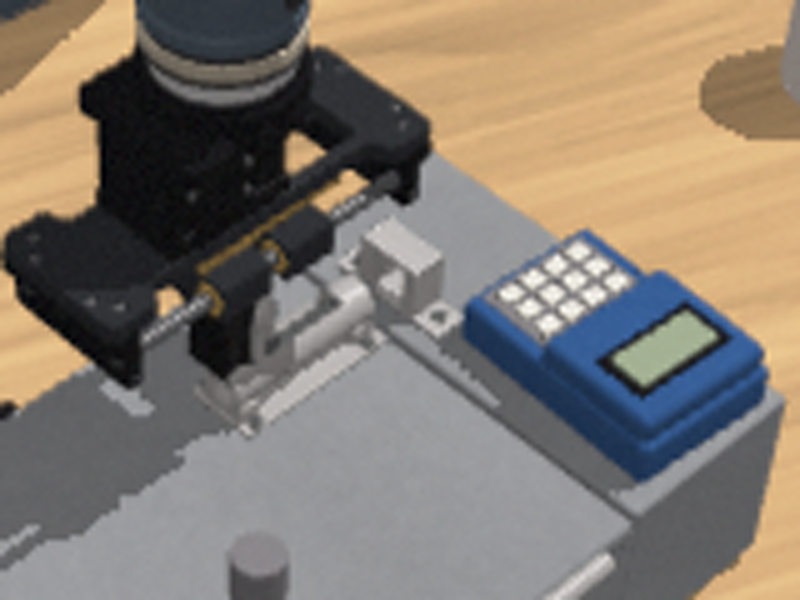

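>>> servo_tool(steps=[0.0,0.001,0.005,0,0,0.0,0.001,0.01,0,0,0.0,0.001,0.015,0,0,0.0,0.001,0.02,0,0,0.0,0.001,0.025,0,0,0.0,0.001,0.03,0,0,0.0,0.001,0.035,0,0,0.0,0.001,0.04,0,0,0.0,0.001,0.044,0,0,0.0,0.001,0.048,0,0,0.0,0.001,0.05,0,0,0.0,0.001,0.051,0,0])

```text
time: 4.42
position: [0.5345, 0.0219, 0.3428]
tool_rot: [-0.179, 0.984, -0.0, 0.0]
ft_force: [1.0, -2.1, 0.9]
grip_width: 0.0004
```

```bash
python3 v.py wrist w3 200 160 300 200 2.6;python3 v.py scene s3 270 160 160 120 5
```

```text
[0.5345 0.022  0.3427] [-0.1786  0.9839  0.0001  0.    ] [ 0.1852 -0.8951  2.1519] 4.475
[0.5345 0.0219 0.3427] [-0.1786  0.9839  0.0001  0.    ] [ 0.4132 -2.6442  1.4257] 4.525
```

View pics/w3.png

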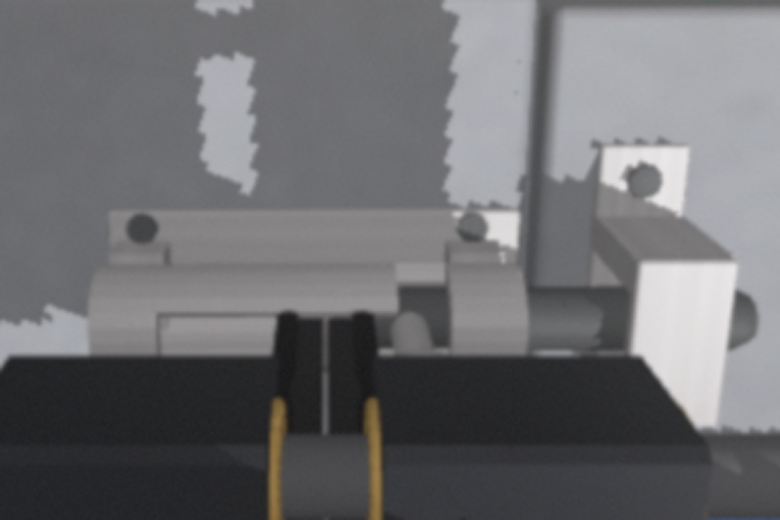

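View pics/s3.png

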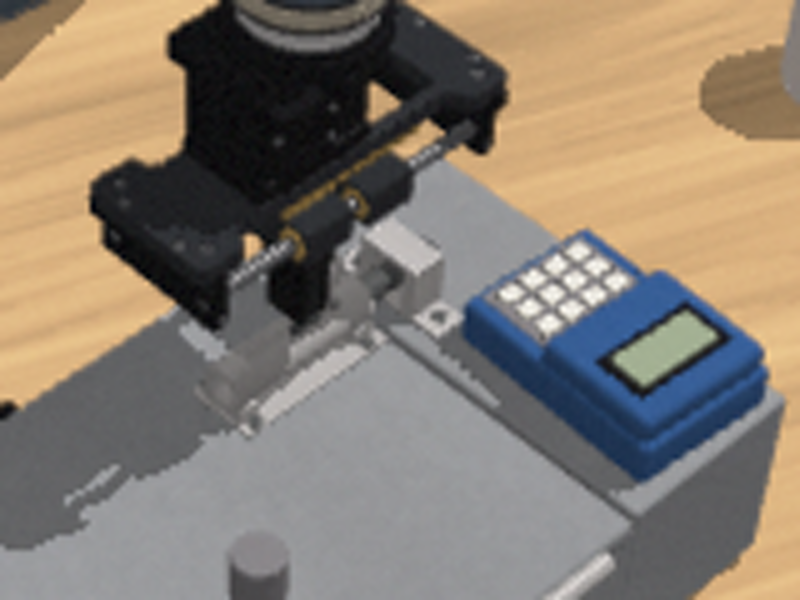

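>>> servo_tool(steps=[0.0,0,0.001,0,0,0.0,0,0.002,0,0,0.0,0,0.003,0,0,0.0,0,0.004,0,0,0.0,0,0.004,0,0])

```text
time: 5.15
position: [0.5331, 0.0255, 0.3428]
tool_rot: [-0.179, 0.984, -0.0, 0.0]
ft_force: [0.6, -2.4, 1.3]
grip_width: 0.0005
```

```bash
python3 -c "
from h import *
from rig import *
o=get_obs();p=o['position'];print(p,o['ft_force'])
d=p-[.5438,-.0014,0];print('tip along y from ball0',-.351*d[0]+.936*d[1])"
```

```text
[0.5331 0.0255 0.3428] [ 0.5652 -2.4122  1.3294]
tip along y from ball0 0.02893771640839931
```

>>> servo_tool(steps=[0.0,0,0.0005,0,0,0.0,0,0.001,0,0,0.0,0,0.0015,0,0,0.0,0,0.0015,0,0])

```text
time: 5.65
position: [0.5329, 0.0262, 0.3429]
tool_rot: [-0.179, 0.984, -0.001, 0.0]
ft_force: [2.0, -5.5, 0.7]
grip_width: 0.0003
```

>>> servo_tool(steps=[0.0,0,0.0005,0,0,0.0,0,0.001,0,0,0.0,0,0.001,0,0])

```text
time: 6.02
position: [0.5328, 0.0266, 0.343]
tool_rot: [-0.179, 0.984, -0.002, 0.001]
ft_force: [1.8, -8.8, 0.1]
grip_width: 0.0006
```

```bash
python3 v.py wrist w4 200 160 300 200 2.6
```

```text
[0.5328 0.0266 0.343 ] [-0.1791  0.9838 -0.0019  0.0005] [ 2.1407 -8.4541  0.6018] 6.075
```

View pics/w4.png

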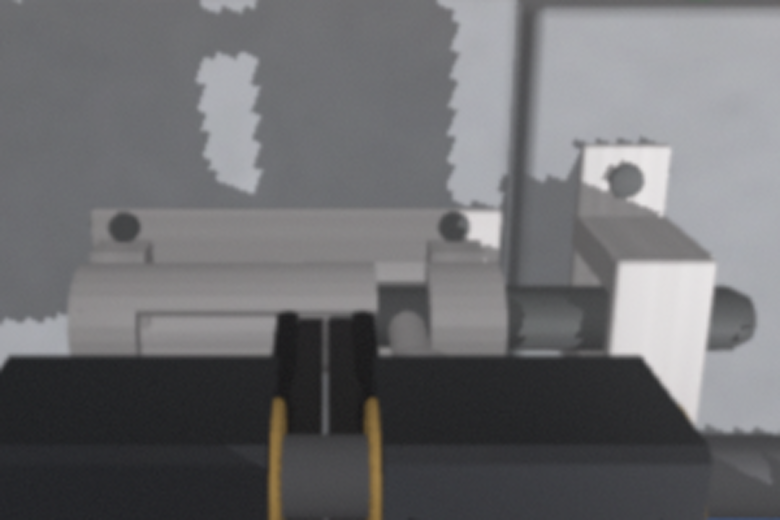

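>>> servo_tool(steps=[0.0,0,-0.012,0,0,0.0,0,-0.012,-0.045,0,0.0,0,-0.012,-0.045,0,0.0,-0.03,-0.012,-0.045,0,0.0,-0.03,0.018,-0.045,0,0.0,-0.03,0.018,-0.045,0])

```text
time: 6.82
position: [0.5526, 0.0569, 0.3863]
tool_rot: [-0.18, 0.984, 0.001, -0.002]
ft_force: [-0.6, 0.5, -0.4]
grip_width: 0.0003
```

```bash
python3 v.py wrist w5 200 140 300 200 2.6;python3 v.py scene s5 270 160 160 120 5; python3 v.py side d5 265 165 120 90 6.5
```

```text
[0.5531 0.0561 0.3866] [-0.1794  0.9838  0.0007 -0.0016] [ 0.2981 -0.8312  0.4867] 6.875
[0.5535 0.0555 0.3868] [-0.179   0.9838  0.0004 -0.001 ] [-0.4237 -0.0873 -0.2826] 6.925
[0.5537 0.0551 0.3871] [-0.1787  0.9839  0.0002 -0.0007] [-0.3205  0.2535 -0.0992] 6.975
```

View pics/w5.png

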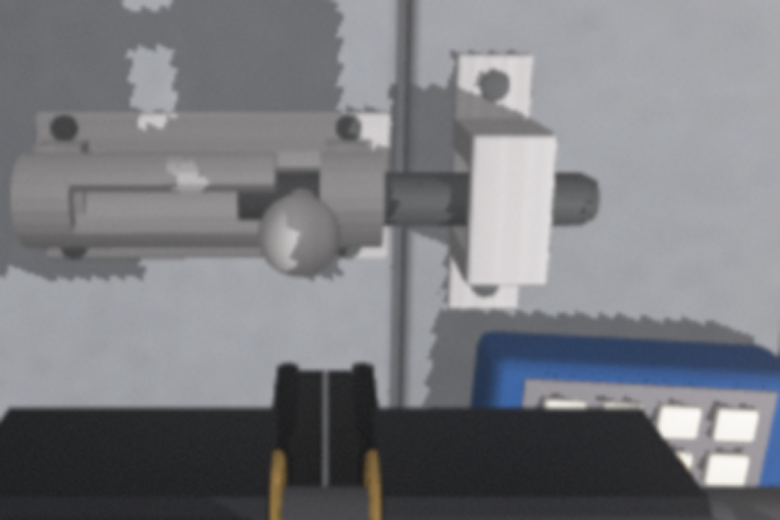

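View pics/s5.png

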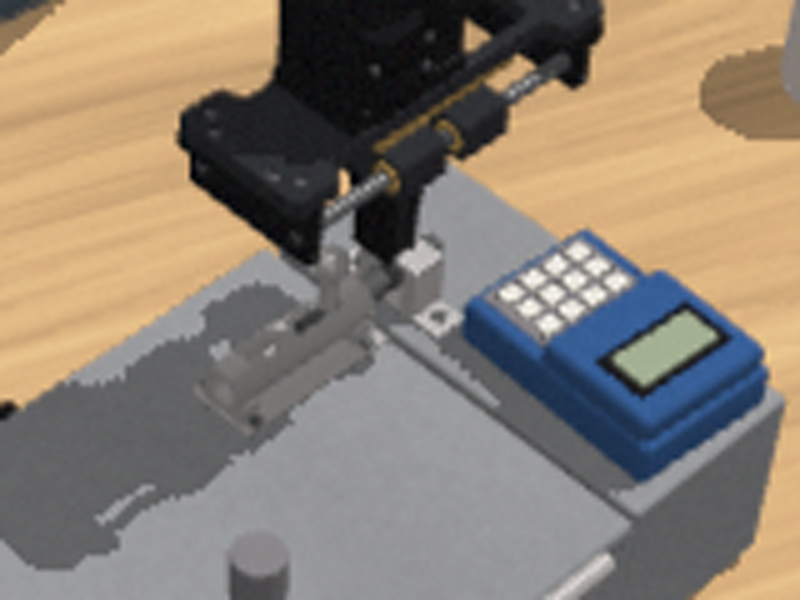

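View pics/d5.png

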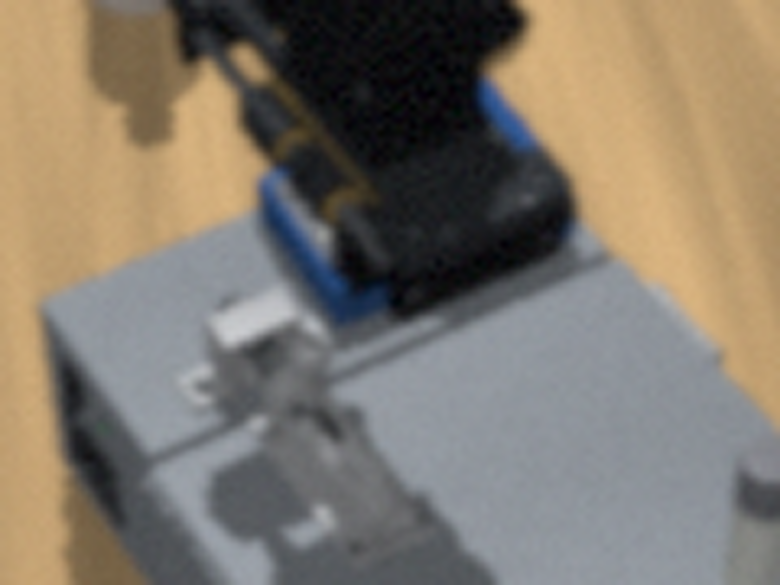

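```bash
python3 - <<'E'
from h import *
from rig import get_obs
W=pickle.load(open("w5.pkl","rb"))
b=plane(W,315.4,229.6,.174);print(b, "travel",(b-[.5436,-.0015,.174])@[-.352,.936,0],(b-[.5436,-.0015,.174])@[-.936,-.352,0])
o=get_obs();p=o["position"];d=b-p;q=o["tool_rot"];print(p,d@[-.936,-.352,0],d@[-.352,.936,0])
E
```

```text
[0.526  0.0417 0.174 ] travel 0.04663643621474539 0.0012425140370763714
[0.5537 0.0551 0.3871] 0.030656397707743626 -0.002754148718032218
```

```bash
python3 v.py wrist w6 200 160 200 110 4; python3 v.py wrist w6f 0 0 640 480 1
```

```text
[0.5539 0.0548 0.3873] [-0.1785  0.9839  0.0001 -0.0004] [0.0237 0.7338 0.3512] 7.025
[0.554  0.0547 0.3875] [-0.1783  0.984   0.0001 -0.0002] [ 0.1967 -0.1647 -0.7772] 7.075
```

View pics/w6.png

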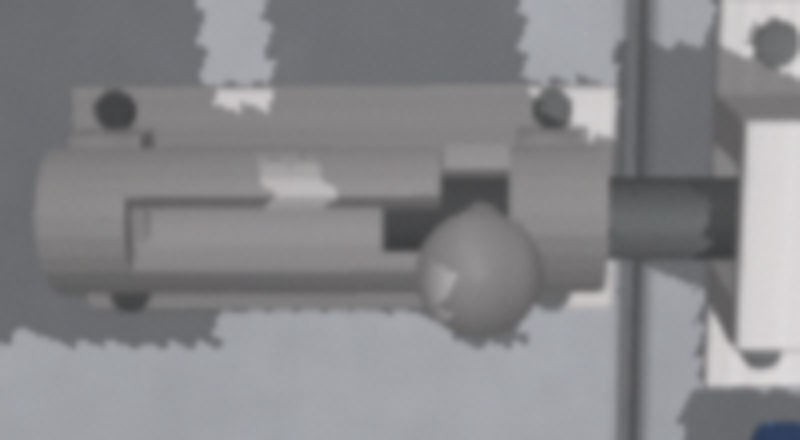

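```bash
python3 - <<'E'
from h import *
from rig import get_obs
W=pickle.load(open("w6.pkl","rb"))
e=np.array([-.352,.936,0])
P=lambda x,y,z:plane(W,200+x/4,160+y/4,z)@e*1e3
b=P(481,272,.174)
print("barrel L,R",P(37,220,.15)-b,P(610,220,.15)-b,"slot L R",P(128,230,.15)-b,P(508,200,.145)-b,"neck",P(465,205,.16)-b,P(505,205,.16)-b)
print("plate",P(72,90,.123)-b,P(616,90,.123)-b)
b=plane(W,320.2,228,.174);o=get_obs();d=b-o["position"];print(b,d@[-.936,-.352,0],d@[-.352,.936,0])
E
```

```text
barrel L,R -69.67362515305709 19.889635859479583 slot L R -55.57224272982464 3.9753999700015754 neck -2.514961767290572 3.4302787696046266
plate -70.5291203036241 22.587287566764843
[0.5263 0.0419 0.174 ] 0.030486501126987302 -0.0022851057246111657
```

>>> servo_tool(steps=[0.0,0,-0.002,0.02,0,0.0,0,-0.002,0.034,0,0.0,0.004,-0.002,0.034,0,0.0,0.008,-0.002,0.034,0,0.0,0.008,-0.002,0.034,0,0.0,0.008,-0.002,0.034,0])

```text
time: 7.82
position: [0.5473, 0.0506, 0.3543]
tool_rot: [-0.179, 0.984, -0.0, 0.001]
ft_force: [-0.1, 0.7, 1.0]
grip_width: 0.0005
```

```bash
python3 v.py wrist w7 180 140 300 200 2.6; python3 v.py scene s7 300 170 100 75 8; python3 -c "
from h import *
from rig import *
o=get_obs();d=np.array([.5263,.0419,.174])-o['position'];print(d@[-.936,-.352,0],d@[-.352,.936,0],-d[2]-.1822)"
```

```text
[0.5473 0.0506 0.3543] [-0.1787  0.9839 -0.0002  0.0006] [-0.2139  0.9363  0.8667] 7.875
[0.5473 0.0506 0.3542] [-0.1787  0.9839 -0.0001  0.0005] [-0.1575 -0.3903  1.0682] 7.925
0.022749077082600898 -0.0007902662239255244 -0.002041469574718985
```

View pics/w7.png

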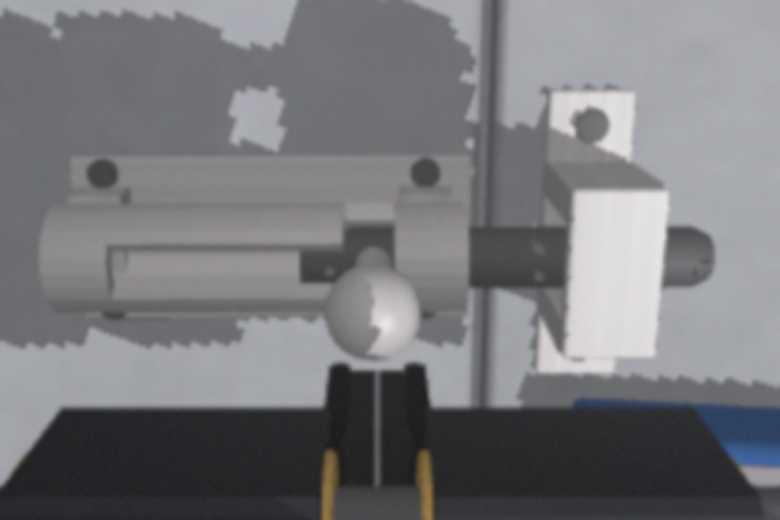

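View pics/s7.png

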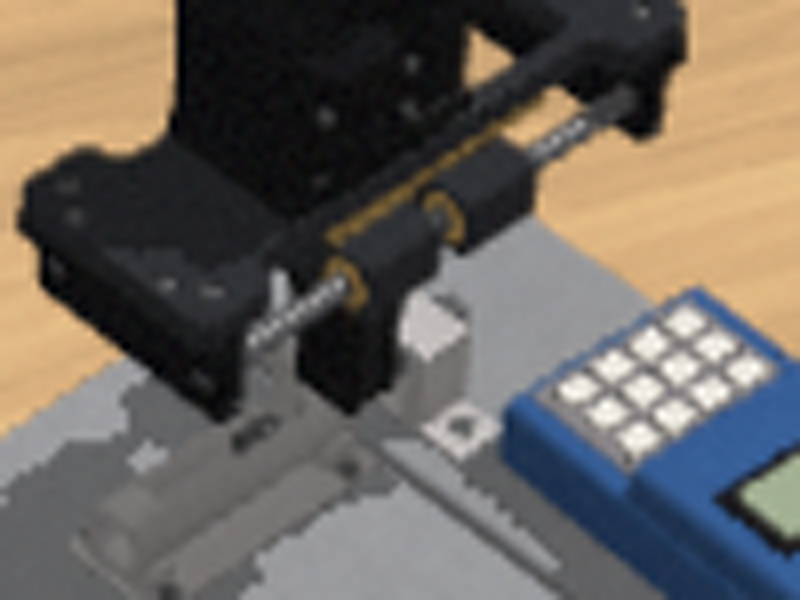

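>>> servo_tool(steps=[0.0,0.004,0,0,0,0.0,0.007,0,0,0,0.0,0.01,0,0,0,0.0,0.013,0,0,0,0.0,0.016,0,0,0,0.0,0.019,0,0,0,0.0,0.0215,0,0,0,0.0,0.024,0,0.0005,0,0.0,0.0265,0,0.001,0,0.0,0.0265,0,0.001,0])

```text
time: 9.18
position: [0.522, 0.0413, 0.3526]
tool_rot: [-0.179, 0.984, 0.0, -0.001]
ft_force: [0.1, -0.1, -0.1]
grip_width: 0.0004
```

```bash
python3 v.py wrist w8 180 140 300 200 2.6;  python3 -c "
from h import *
from rig import *
o=get_obs();d=np.array([.5263,.0419,.174])-o['position'];print(d@[-.936,-.352,0],d@[-.352,.936,0],-d[2]-.1822)"
```

```text
[0.522  0.0413 0.3527] [-0.1786  0.9839  0.0001 -0.0005] [ 0.4166 -0.6529 -0.246 ] 9.225
-0.004197148753902684 -0.0009277159937490677 -0.003542247297069784
```

View pics/w8.png

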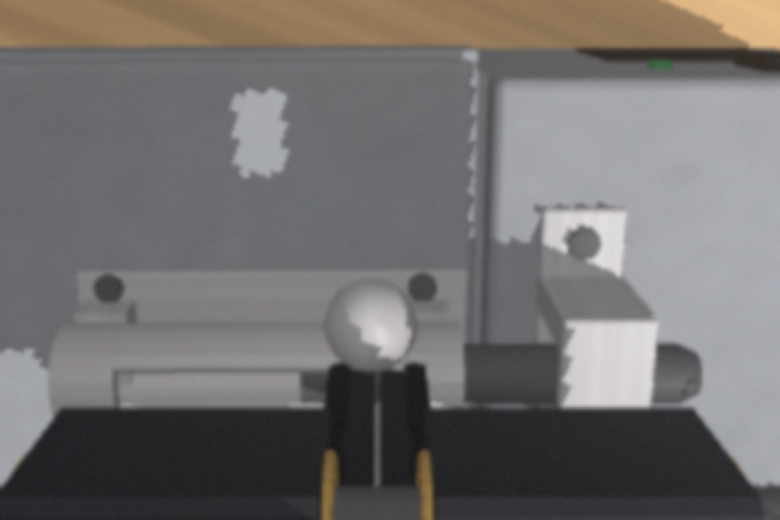

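>>> servo_tool(steps=[0.0,0.002,0,0.0005,0,0.0,0.004,0,0.001,0,0.0,0.006,0,0.0018,0,0.0,0.008,0,0.0027,0,0.0,0.01,0,0.004,0,0.0,0.012,0,0.0055,0,0.0,0.0137,0,0.0073,0,0.0,0.0155,0,0.009,0,0.0,0.0155,0,0.009,0])

```text
time: 10.35
position: [0.5076, 0.0358, 0.3435]
tool_rot: [-0.179, 0.984, 0.0, -0.0]
ft_force: [0.4, 0.3, 0.7]
grip_width: 0.0006
```

```bash
python3 v.py wrist w9 180 140 300 200 2.6;  python3 v.py scene s9 290 160 120 90 6.5; python3 -c "
from h import *
from rig import *
o=get_obs();d=np.array([.5263,.0419,.174])-o['position'];print(d@[-.936,-.352,0],d@[-.352,.936,0],-d[2]-.1822)"
```

```text
[0.5076 0.0358 0.3436] [-0.1787  0.9839  0.0001 -0.0005] [0.781  0.1383 0.5584] 10.4
[0.5076 0.0358 0.3436] [-0.1787  0.9839  0.0001 -0.0005] [ 0.2923 -0.6767  1.1523] 10.45
-0.019634555663324053 -0.0008774929522010781 -0.012608993762919157
```

View pics/w9.png

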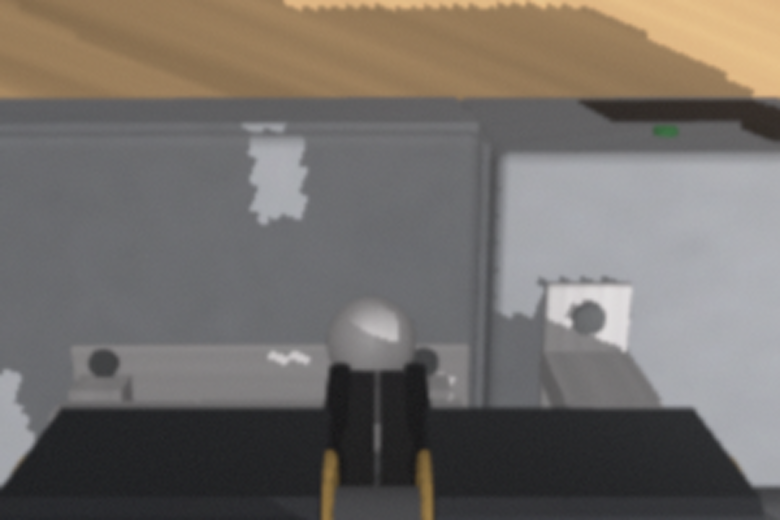

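View pics/s9.png

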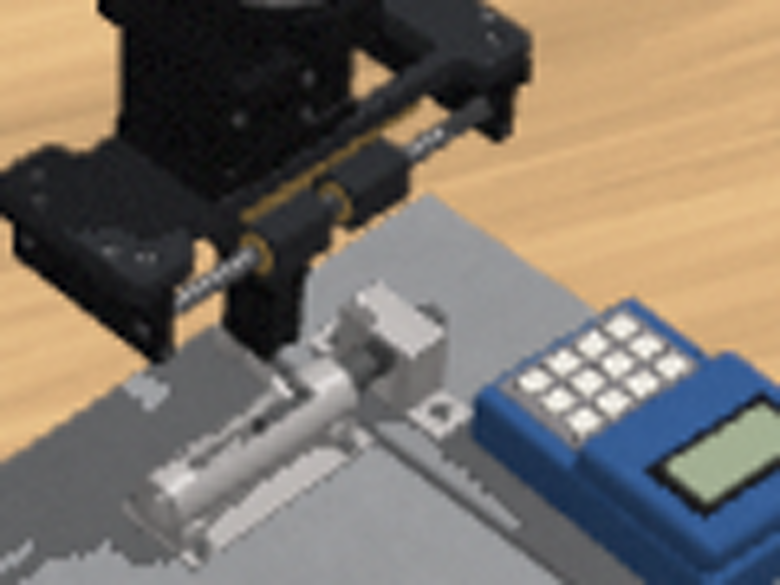

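>>> servo_tool(steps=[0.0,-0.002,0,-0.004,0,0.0,0.004,0,-0.004,0,0.0,0.01,0,-0.004,0,0.0,0.011,0,0,0,0.0,0.011,0,0.002,0,0.0,0.0115,0,0.004,0,0.0,0.0115,0,0.005,0,0.0,0.012,0,0.006,0,0.0,0.012,0,0.007,0,0.0,0.012,0,0.008,0,0.0,0.012,0,0.008,0])

```text
time: 11.82
position: [0.4967, 0.0316, 0.3357]
tool_rot: [-0.179, 0.984, -0.0, 0.0]
ft_force: [-1.7, -0.2, 1.3]
grip_width: 0.0006
```

```bash
python3 v.py wrist w10 180 140 300 200 2.6;  python3 -c "
from h import *
from rig import *
o=get_obs();d=np.array([.5263,.0419,.174])-o['position'];print(d@[-.936,-.352,0],d@[-.352,.936,0],-d[2]-.1822)"
```

```text
[0.4968 0.0316 0.3357] [-0.1786  0.9839 -0.      0.0003] [-0.0782  0.6272  0.7122] 11.875
-0.031238046250714607 -0.0007829599346184772 -0.020489048756341194
```

View pics/w10.png

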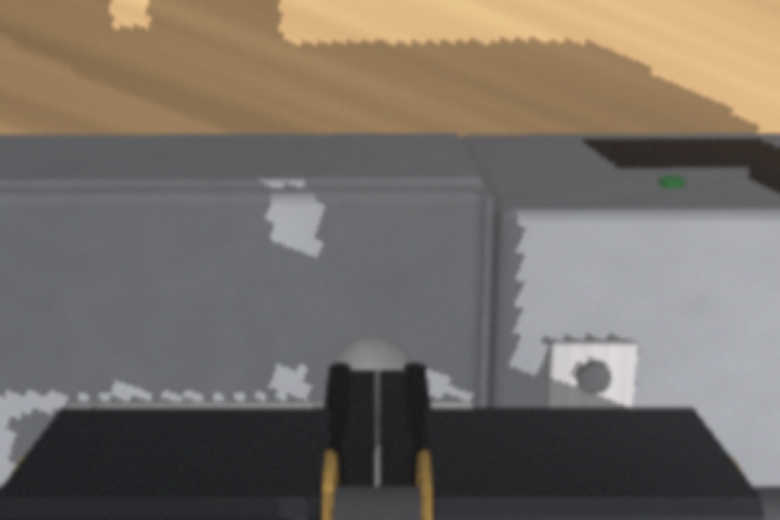

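Nearly at the end. I'll press on in small steps and watch for the force to rise.

>>> servo_tool(steps=[0.0,0,0,0.0005,0,0.0,0,0,0.001,0,0.0,0,0,0.0015,0,0.0,0,0,0.0015,0])

```text
time: 12.38
position: [0.4967, 0.0316, 0.3349]
tool_rot: [-0.179, 0.984, -0.0, 0.0]
ft_force: [-1.6, -0.2, 7.5]
grip_width: 0.0001
```

>>> servo_tool(steps=[0.0,0,0,0.0005,0,0.0,0,0,0.001,0,0.0,0,0,0.001,0])

```text
time: 12.75
position: [0.4967, 0.0316, 0.3345]
tool_rot: [-0.179, 0.984, -0.0, 0.0]
ft_force: [-3.5, -0.5, 11.4]
grip_width: 0.0004
```

>>> servo_tool(steps=[0.0,0,0,-0.01,0,0.0,0,0,-0.04,0,0.0,-0.03,0,-0.09,0,0.0,-0.06,-0.02,-0.13,0,0.0,-0.06,-0.06,-0.13,0,0.0,-0.06,-0.06,-0.13,0,0.0,-0.06,-0.06,-0.13,0])

```text
time: 13.62
position: [0.5734, -0.0033, 0.4626]
tool_rot: [-0.178, 0.984, 0.001, -0.001]
ft_force: [-0.2, -0.8, -0.2]
grip_width: 0.0007
```

```bash
python3 v.py wrist w11 250 60 300 200 2.6;  python3 v.py scene s11 290 160 120 90 6.5; python3 v.py side d11 265 165 120 90 6.5;python3 v.py scene s11f 0 0 640 480 1
```

```text
[ 0.5733 -0.003   0.4626] [-0.1787  0.9839  0.0006 -0.0008] [ 0.269   0.3872 -0.315 ] 13.675
[ 0.5733 -0.0028  0.4627] [-0.1789  0.9839  0.0005 -0.0008] [ 0.3628 -0.0587  0.0933] 13.725
[ 0.5733 -0.0027  0.4628] [-0.179   0.9838  0.0004 -0.0006] [ 0.6076 -0.6069  0.2732] 13.775
[ 0.5734 -0.0027  0.4629] [-0.1791  0.9838  0.0003 -0.0005] [-0.1727  0.6415  0.916 ] 13.825
```

View pics/w11.png

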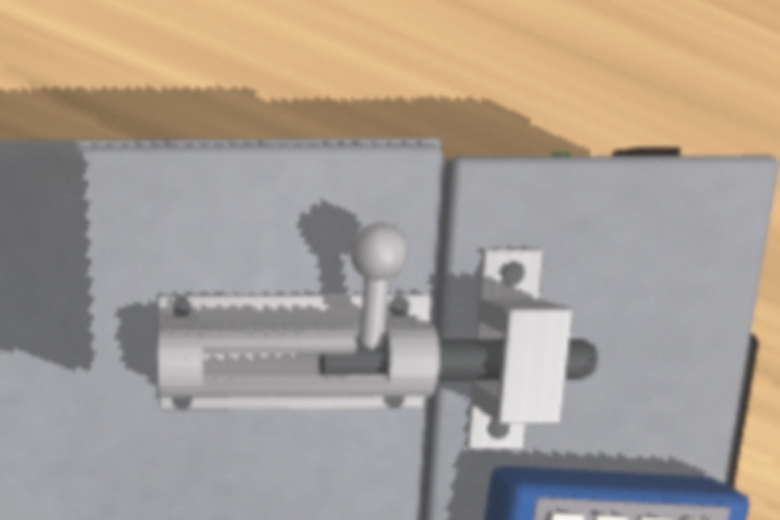

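View pics/s11.png

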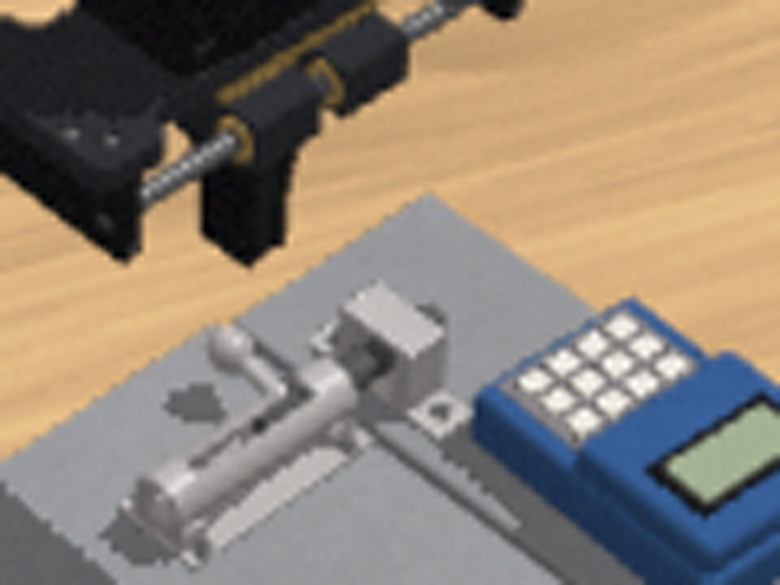

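View pics/d11.png

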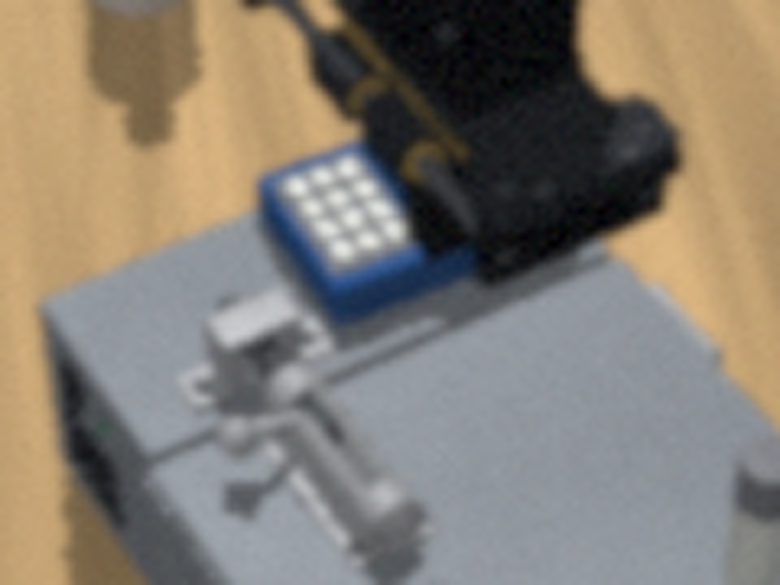

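```bash
python3 - <<'E'
from h import *
L=[(pickle.load(open(f+".pkl","rb")),u,v) for f,u,v in [("w11",396.2,156.2),("s11",325.5,213.4),("d11",301.5,231.6)]]
for l in (L,L[:2],L[1:],[L[0],L[2]]):
    p,e=tri(l);d=p-[.5263,.0430,.138];print(p,np.array(e),"tool x,y,z above axis",d@[-.936,-.352,0],d@[-.352,.936,0],d[2],np.arctan2(d@[-.936,-.352,0],d[2]))
# expected positions vs a
for a in (1.1,1.2,1.3,1.4):
    q=np.array([.5263,.0430,.138])+.036*(np.sin(a)*np.array([-.936,-.352,0])+[0,0,np.cos(a)/1])
    print(a,[proj(l[0],q) for l in L])
E
```

```text
[0.4938 0.03   0.144 ] [0.001  0.0005 0.0006] tool x,y,z above axis 0.03503554085253025 -0.0007242343083703465 0.005992702428565144 1.401389356930697
[0.4931 0.0302 0.1427] [0.0005 0.0005] tool x,y,z above axis 0.03559432903999742 -0.0003404338083044696 0.004706506922488557 1.4393326347429953
[0.4942 0.0303 0.1441] [0.0002 0.0002] tool x,y,z above axis 0.034480887268118626 -0.0005779198167009087 0.006072676106624597 1.3964668980458688
[0.4935 0.0288 0.1462] [0.0005 0.0005] tool x,y,z above axis 0.035664941229863786 -0.0017439636251920924 0.00820215690311571 1.3447486991182878
1.1 [array([399.7867, 161.9409]), array([326.493 , 210.7302]), array([302.0311, 228.7346])]
1.2 [array([399.0606, 159.7773]), array([326.0406, 211.3817]), array([301.6116, 229.7297])]
1.3 [array([398.292 , 158.0688]), array([325.6848, 212.1411]), array([301.3028, 230.7042])]
1.4 [array([397.4913, 156.822 ]), array([325.4286, 213.0001]), array([301.1073, 231.6481])]
```

```bash
python3 -c "
from rig import *
print(get_obs()['ft_force']);print(hand_in())"
```

```text
[-0.17267447  0.64150848  0.91596174]
the job is handed in; nothing more can be done
None
```

View pics/s11f.png

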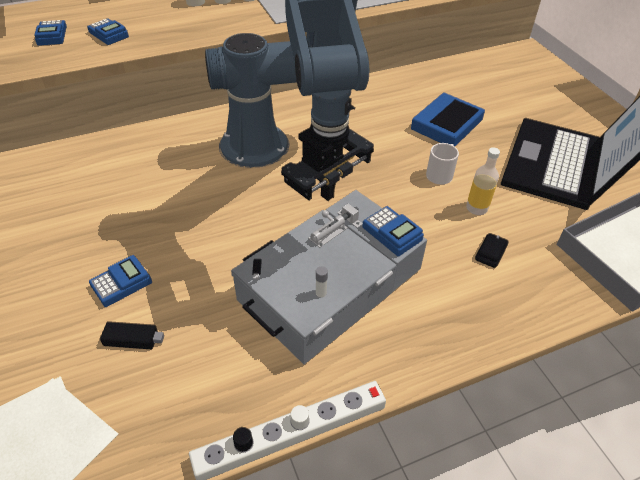

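The chest lid is bolted and the job is handed in, at about 13.8 s of the 43 s allowed. I pushed the bolt home with the closed fingertips until it stopped. Then I swung the knob over along its arc and pressed it down to the end of the short leg. The highest wrist force I read was about 12 N, and the hand is now clear of everything.

**Last checks:**
- **Knob:** triangulating the ball from all three cameras gives about 1.40 rad. Pairs of cameras gave 1.34 to 1.44, all above the 1.30 needed. The fingertip height at the end of the press agrees.
- **Bolt:** the push force rose as it reached the stop. In the barrel's own frame the ball sat where it should when fully home, and the rod passes through the keeper. One check disagreed: comparing camera positions before and after gave only 46.6 mm of travel. The knob could turn down, though, which needs the bolt within 2.5 mm of home.
- **Lid and bystanders:** the lid looks shut and nothing else looks moved in the final scene view. I judged this by eye and did not measure it.

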